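Set the large air regulator to its post

TASK

Two air regulators with horizontal handwheels stand on the workbench. Turn the wheel of the larger one until the pointer on its far rim lines up with the upright post beside that rim, then let go. Leave the smaller regulator's wheel as it is.

Things in the scene. Friction and masses are not known exactly. Their poses are not given: they have to be found in the camera images.
- large: the larger regulator: round grey cast foot 148 mm across, pipe stubs left and right, small gauge in front, fixed to the bench. Origin: centre of its underside, on the wheel's vertical axis, at bench height; x points to its rear (away from the robot within 0.3 rad), z up. It may stand left or right of the smaller one
- large_wheel (a joint): the larger dark steel handwheel: disc 104 mm across, face up to 84 mm above the bench. Across its centre stands a grip bar 14 mm thick, 60 mm long, in line with the pointer, rising to 118 mm above the bench: pinch it across. Value in rad, 0 when the pointer is at the rear, + anticlockwise from above; stops at +-1.6. Friction about 0.08 N m; it stays where left
- large_pointer (a point): tip of the bright metal pointer (a 10 mm wide tongue) that sticks out over the larger wheel's rim, 60 mm from the wheel's axis, 80 mm above the bench; turns with the wheel. x points outward from the axis along the pointer and the grip bar, z up. It starts on the far half of the rim, 0.55 to 1.3 rad anticlockwise (from above) of the post
- large_mark (a point): where the pointer's tip must come: 60 mm from the wheel's axis, 80 mm above the bench, in line with the post, whose axis is 9 mm further out. The post is a bright metal pin, 8 mm thick, top 86 mm above the bench, standing on the ring of the larger regulator's foot just outside the far rim; fixed during the run. x points outward from the axis, z up
- small_pointer (a point): tip of the pointer of the smaller regulator (same shape, wheel 68 mm across, foot 112 mm across, fixed to the bench, grip bar 44 mm long), 42 mm from that wheel's axis, 80 mm above the bench. This wheel turns as easily and must be left alone
Not all that is in view belongs to the job. What is shaped like the large but pink is not meant.

How it is judged:
At the end, for the whole second after the job is handed in: The larger wheel's pointer tip rests within 13 mm (about 12 degrees) of its place in line with the setting post, and the wheel is released (horizontal distance between large_pointer and large_mark below 0.013 m); the robot touches nothing.
It fails at once if the smaller regulator's wheel is turned (its pointer tip moves more than 8 mm) (distance of small_pointer from where it was at the start of the episode above 0.008 m).
It also fails if it takes over 38 s, if anything falls off the work surface, if the arm or the gripper's body presses on something with over 40 N, if the wrist force passes 120 N, or if a joint passes its speed limit or range.

ROBOT

A 6-joint arm with a two-finger parallel gripper is mounted at the origin on a cart in front of the work surface, level with it; the furniture and walls round the work are solid. World frame = base frame: x ahead of the robot, y to its left, z up, the work surface at z = 0. Lengths are in m, angles in rad, forces in N, time in s.
With the tool pointing down it reaches from about 0.35 to 0.925 m from the base axis. Payload 6.4 kg.
Tool frame: the origin (TCP) lies at the very end of the fingers, on their centre line; the grasp point (between the pads) lies 19 mm behind it; z points along the fingers, y is the line along which they close (so a half turn about z gives the same grasp; the last joint's range is limited). The gripper opens to 85 mm and grips with 20 to 120 N. Pads are 22 mm wide; open, the fingers measure 114 mm over their backs; the gripper's body (76 mm by 85 mm) begins 54 mm behind the grasp point. The pads swing forward as they close: fully open they stand 13 mm farther back than shut.
Start: joints at [-1.474, 0.245, 1.558, -0, 1.339, -0.174], TCP at [0.174, -0.626, 0.231] pointing down, gripper open.
Joint ranges: [-3.13, 3.13], [-1.02, 2.26], [0.13, 2.54], [-0.95, 4.09], [0.21, 2.88], [-2.74, 2.74]. Speed limits (rad/s): [2.57, 2.57, 3.14, 3.14, 3.14, 3.14].

INTERFACE

Orientations are given as a unit quaternion [x, y, z, w].
In Python, from cell import observe, snapshot, job_done gives the robot as it stands.
- The arm moves only by the tool drive_tool, never from a script. Its argument "deltas" is a list of rows, each an object of numbers: "tx", "ty", "tz": the shift along the tool's x, y, z scaled (see below); "ax", "ay", "az": the turn, a rotation vector about the tool's x, y, z scaled (see below); "gripper": the finger opening in mm, from 0 to 85.4. In form: [{"tx": .., "ty": .., "tz": .., "ax": .., "ay": .., "az": .., "gripper": ..}, ...]. A call has 1 to 10 rows; each row is the pose to reach, as a shift and turn from the pose commanded when the call began, along the tool's axes at that moment; what a row does not reach only later rows make up. The controller multiplies each number of a shift by 250 mm and each number of a turn by 120 degrees. A row lasts 1/12 s, in which the tool goes at most 41.7 mm and 7.16 degrees, less where a joint would pass 70% of its speed; a pose out of reach is approached as far as the arm can. A call with a number of a shift or a turn outside -1 to 1 is refused whole. A call with a gripper value outside its range is refused whole. The fingers move at their own pace and stop on an object; "newtons" is the grip in N (left out, the last holds). Time passes only in rows, so rows that repeat a pose let the fingers close. It gives the time, the measured TCP pose, the force, the opening and the grip force at its end, in the units of the state.
- observe(): the state, without advancing time (a new reading comes with each control period).
- snapshot(name): name is "scene" or "top"; returns a dict with "frame" (400x640x3 uint8, red, green, blue), "fx", "fy", "cx", "cy" (pixels), "pose" (4x4, takes a point from camera to world coordinates). Camera axes: x right, y down, z forward; pixel columns grow to the right and rows downward; lengths in m; the calibration is good to about 2 mm. A picture is of the moment at which its call begins. There is no depth.
- job_done(): hands the job in; it is judged then, once.
The state is a dict: "time_s": time; "q": joint angles; "qvel": joint speeds; "joint_efforts": joint torques, N m; "tcp_pos": TCP position; "eef_rot": TCP orientation; "ft_force": force on the tool from outside, world axes, zero at the start; "wrist_torque": the same for the moment, N m; "grip_width": finger opening in m; "finger_force": force on a finger pad.
Only numpy, scipy, OpenCV 4.12 (cv2) and the standard library are available. Lean on these libraries where they do the work, as an engineer would, in place of code of your own. Each camera call takes 0.05 s, during which the arm holds its last target. There are 200 camera calls.

## Working session

There is one attempt and no reset: what is moved stays moved. The work goes in short steps, Python scripts to look and compute and a tool call to move; the robot and the scene stay as the last step left them, time stands still between calls to the robot, and variables do not carry over. Pictures are saved under pics/ and viewed, at most 10 in all, crops included, and the job is handed in when it is done.

Besides the shell and the picture viewer there is one more tool, called after "Emit:" by a JSON object that holds its "name" and its "arguments", one argument or row to a line. drive_tool: Moves the arm, as the interface text tells. Shifts and turns lie within -1 to 1; 1 stands for 250 mm of shift or 120 degrees of turn. Its arguments: {"type":"object","properties":{"deltas":{"type":"array"},"newtons":{"type":"number"}},"required":["deltas"]}

```bash
mkdir -p pics
python3 - <<'E'
from cell import *
import cv2,numpy as np
for n in("top","scene"):
    s=snapshot(n);cv2.imwrite(f"pics/{n}0.png",s["frame"][:,:,::-1]);np.savez(f"{n}0.npz",**s)
    print(n,s["fx"],s["fy"],s["cx"],s["cy"],np.round(s["pose"],3).tolist())
print(observe())
E
```

```text
top 368.7032906904518 368.7032906904518 325.2888480389509 199.54614358630823 [[0.024, -0.999, 0.039, 0.538], [-0.999, -0.023, 0.023, 0.024], [-0.022, -0.04, -0.999, 0.98], [0.0, 0.0, 0.0, 1.0]]
scene 501.6169487791269 501.6169487791269 321.51969971294966 195.94127571151427 [[-0.744, -0.26, 0.615, -0.112], [-0.668, 0.321, -0.672, 0.814], [-0.023, -0.911, -0.413, 0.563], [0.0, 0.0, 0.0, 1.0]]
{'time_s': 0.1, 'q': array([-1.47411670e+00,  2.45763465e-01,  1.55887390e+00, -3.27960360e-05,
        1.33868652e+00, -1.74066399e-01]), 'qvel': array([ 2.57485874e-05, -2.64800823e-03, -2.79008255e-03, -8.29802853e-04,
       -1.20841798e-03,  3.89142281e-04]), 'joint_efforts': array([ 6.14613981e-06, -4.30671859e+01, -3.27128863e+01, -6.84155998e-05,
        2.82123096e-03, -5.80237085e-06]), 'tcp_pos': array([ 0.17381341, -0.6258201 ,  0.230288  ]), 'eef_rot': array([ 9.90850176e-01,  1.34963622e-01,  1.75421050e-05, -8.65583007e-04]), 'ft_force': array([ 0.39306547, -0.12334836, -0.55488458]), 'wrist_torque': array([ 3.57661729e-02, -5.07747692e-02, -7.79708718e-05]), 'finger_force': 0.0, 'grip_width': 0.08543702291857383}
```

View pics/top0.png

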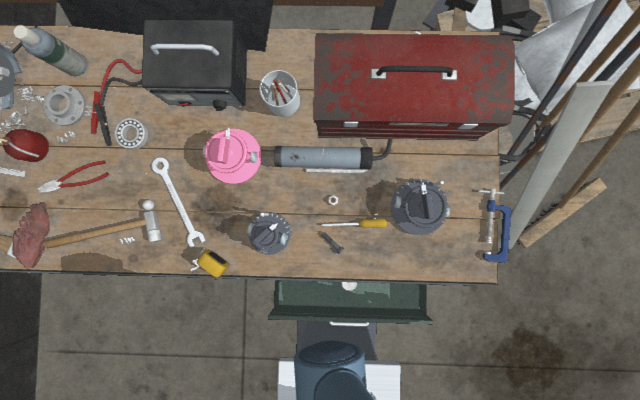

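View pics/scene0.png

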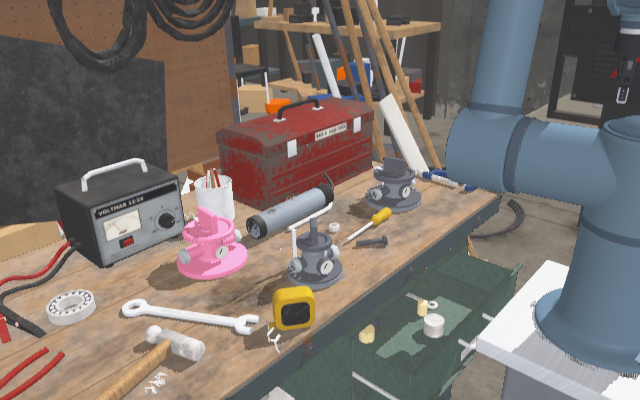

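Three regulators show in the top view: pink at (232,155), which is excluded; a smaller grey one at (269,233); and a larger grey one at (420,206). The one at (420,206) has the widest grey foot, so it fits. I'll confirm it in an enlarged crop.

Run:
```python
import cv2
a=cv2.imread("pics/top0.png");b=cv2.imread("pics/scene0.png")
A=cv2.resize(a[165:245,375:465],(720,640)[:2],interpolation=cv2.INTER_CUBIC)[:600]
cv2.imwrite("pics/c0.png",A)
```

```text
(no output)
```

View pics/c0.png

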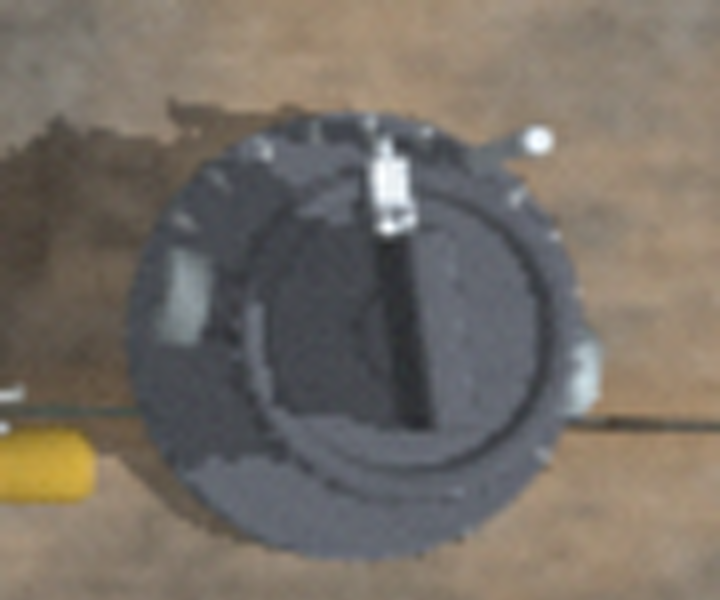

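The crop confirms it: a grey large wheel with its bright pointer tip at about (423,183), post top at (442,182.5), and wheel centre near (425,206). The small one is at (269,233).

```bash
cat > h.py <<'E'
import numpy as np,cv2
def ray(s,u,v,z):
    P=s["pose"];d=P[:3,:3]@[(u-s["cx"])/s["fx"],(v-s["cy"])/s["fy"],1];o=P[:3,3]
    return (o+d*(z-o[2])/d[2])[:2]
E
python3 - <<'E'
from h import *
from scipy.spatial.transform import Rotation as R
from cell import observe
s=np.load("top0.npz")
c=lambda x,y:(375+(x+.5)/8-.5,165+(y+.5)/8-.5)
foot=[ray(s,*c(355,335),z) for z in(0,.015)]
whl=ray(s,*c(399,325),.084)
tip=ray(s,*c(385,143),.08);root=ray(s,*c(395,228),.082);post=ray(s,*c(537,140),.086)
print("foot",foot,"wheel",whl,"tip",tip,root,"post",post)
for C in (whl,foot[1]):
    print([ (np.hypot(*(p-C)),np.arctan2(*(p-C)[::-1])) for p in(tip,post)])
print("line ang",np.arctan2(*(tip-root)[::-1]))
o=observe();print(o["tcp_pos"],R.from_quat(o["eef_rot"]).as_matrix().round(3))
E
```

```text
foot [array([ 0.56446734, -0.20178746]), array([ 0.56406871, -0.19833949])] wheel [ 0.5655718  -0.19565407] tip [ 0.62097375 -0.19163935] [ 0.59501883 -0.19453452] post [ 0.62235409 -0.23581093]
[(np.float64(0.05554723229663384), np.float64(0.07233883045017933)), (np.float64(0.06954712962610418), np.float64(-0.6155468862224731))]
[(np.float64(0.05729813098533815), np.float64(0.1172028068511385)), (np.float64(0.06929137812005143), np.float64(-0.5713651083023509))]
line ang 0.11108703173588491
[ 0.17381341 -0.6258201   0.230288  ] [[ 0.964  0.267 -0.   ]
 [ 0.267 -0.964  0.002]
 [ 0.    -0.002 -1.   ]]
```

Emit:
{"name": "drive_tool", "arguments": {
  "deltas": [
    {"tx":0.98,"ty":-0.62,"gripper":85},
    {"tx":0.98,"ty":-0.62},
    {"tx":0.98,"ty":-0.62},
    {"tx":0.98,"ty":-0.62},
    {"tx":0.98,"ty":-0.62},
    {"tx":0.98,"ty":-0.62},
    {"tx":0.98,"ty":-0.62},
    {"tx":0.98,"ty":-0.62},
    {"tx":0.98,"ty":-0.62},
    {"tx":0.98,"ty":-0.62}
  ]
}}

```text
validation failed for argument at $.de...
```

Emit:
{"name": "drive_tool", "arguments": {
  "deltas": [
    {"tx":0.98,"ty":-0.62,"tz":0,"ax":0,"ay":0,"az":0,"gripper":85},
    {"tx":0.98,"ty":-0.62,"tz":0,"ax":0,"ay":0,"az":0,"gripper":85},
    {"tx":0.98,"ty":-0.62,"tz":0,"ax":0,"ay":0,"az":0,"gripper":85},
    {"tx":0.98,"ty":-0.62,"tz":0,"ax":0,"ay":0,"az":0,"gripper":85},
    {"tx":0.98,"ty":-0.62,"tz":0,"ax":0,"ay":0,"az":0,"gripper":85},
    {"tx":0.98,"ty":-0.62,"tz":0,"ax":0,"ay":0,"az":0,"gripper":85},
    {"tx":0.98,"ty":-0.62,"tz":0,"ax":0,"ay":0,"az":0,"gripper":85},
    {"tx":0.98,"ty":-0.62,"tz":0,"ax":0,"ay":0,"az":0,"gripper":85},
    {"tx":0.98,"ty":-0.62,"tz":0,"ax":0,"ay":0,"az":0,"gripper":85}
  ]
}}

```text
time_s: 0.85
tcp_pos: [0.3696, -0.4097, 0.231]
eef_rot: [0.991, 0.137, -0.0, -0.0]
ft_force: [-0.4, -0.1, -0.1]
grip_width: 0.0848
finger_force: 0.0
```

Emit:
{"name": "drive_tool", "arguments": {
  "deltas": [
    {"tx":0.985,"ty":-0.615,"tz":0,"ax":0,"ay":0,"az":0.086,"gripper":85},
    {"tx":0.985,"ty":-0.615,"tz":0,"ax":0,"ay":0,"az":0.086,"gripper":85},
    {"tx":0.985,"ty":-0.615,"tz":0,"ax":0,"ay":0,"az":0.086,"gripper":85},
    {"tx":0.985,"ty":-0.615,"tz":0,"ax":0,"ay":0,"az":0.086,"gripper":85},
    {"tx":0.985,"ty":-0.615,"tz":0,"ax":0,"ay":0,"az":0.086,"gripper":85},
    {"tx":0.985,"ty":-0.615,"tz":0,"ax":0,"ay":0,"az":0.086,"gripper":85},
    {"tx":0.985,"ty":-0.615,"tz":0,"ax":0,"ay":0,"az":0.086,"gripper":85},
    {"tx":0.985,"ty":-0.615,"tz":0,"ax":0,"ay":0,"az":0.086,"gripper":85},
    {"tx":0.985,"ty":-0.615,"tz":0,"ax":0,"ay":0,"az":0.086,"gripper":85},
    {"tx":0.985,"ty":-0.615,"tz":0,"ax":0,"ay":0,"az":0.086,"gripper":85}
  ]
}}

```text
time_s: 1.68
tcp_pos: [0.5642, -0.1985, 0.2308]
eef_rot: [0.999, 0.045, -0.001, 0.0]
ft_force: [-0.5, 0.0, 0.6]
grip_width: 0.0846
finger_force: 0.0
```

Run:
```python
from cell import *
import cv2,numpy as np
s=snapshot("scene");f=s["frame"][:,:,::-1]
cv2.imwrite("pics/s1.png",cv2.resize(f[60:235,310:510],(800,700),interpolation=cv2.INTER_CUBIC)[:600])
```

```text
(no output)
```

View pics/s1.png

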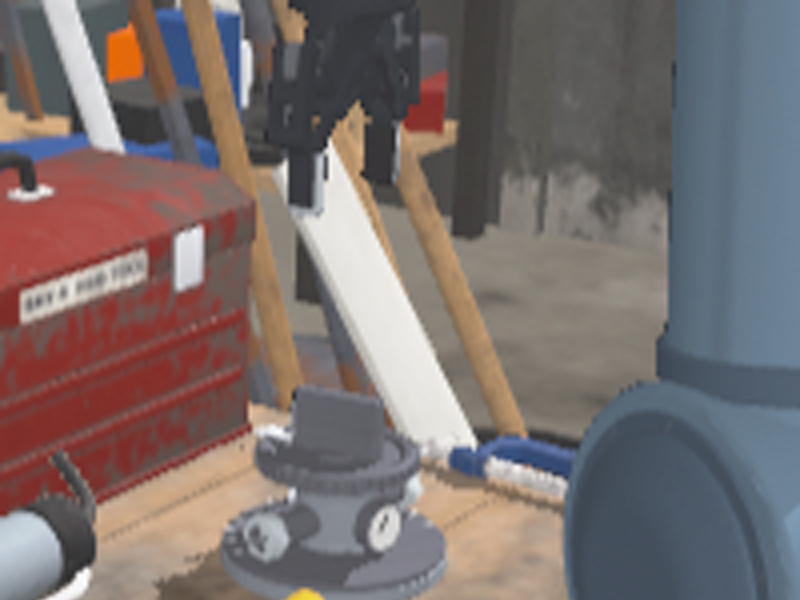

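The gripper hangs above the large wheel, open. The bar's upper edge runs from about (383,157) to (406,160) in scene pixels. I'll check the axis with that view.

Run:
```python
from h import *
s=np.load("scene0.npz")
a,b=[ray(s,310+x/4,60+y/4,.118) for x,y in((293,389),(383,400))]
print(a,b,(a+b)/2,np.hypot(*(a-b)),np.arctan2(*(a-b)[::-1]))
```

```text
[ 0.58917664 -0.18989694] [ 0.53304732 -0.20839783] [ 0.56111198 -0.19914739] 0.059099778734330026 0.31839742626135425
```

Emit:
{"name": "drive_tool", "arguments": {
  "deltas": [
    {"tx":0,"ty":0,"tz":0.15,"ax":0,"ay":0,"az":0,"gripper":85},
    {"tx":0,"ty":0,"tz":0.3,"ax":0,"ay":0,"az":0,"gripper":85},
    {"tx":0,"ty":0,"tz":0.42,"ax":0,"ay":0,"az":0,"gripper":60},
    {"tx":0,"ty":0,"tz":0.5,"ax":0,"ay":0,"az":0,"gripper":60},
    {"tx":0,"ty":0,"tz":0.545,"ax":0,"ay":0,"az":0,"gripper":60},
    {"tx":0,"ty":0,"tz":0.545,"ax":0,"ay":0,"az":0,"gripper":40},
    {"tx":0,"ty":0,"tz":0.545,"ax":0,"ay":0,"az":0,"gripper":30}
  ],
  "newtons": 30
}}

```text
time_s: 2.32
tcp_pos: [0.5645, -0.1986, 0.0956]
eef_rot: [0.999, 0.044, 0.0, 0.0]
ft_force: [0.7, -0.2, 0.4]
grip_width: 0.0369
finger_force: 0.0
```

Emit:
{"name": "drive_tool", "arguments": {
  "deltas": [
    {"tx":0,"ty":0,"tz":0,"ax":0,"ay":0,"az":0,"gripper":20},
    {"tx":0,"ty":0,"tz":0,"ax":0,"ay":0,"az":0,"gripper":8},
    {"tx":0,"ty":0,"tz":0,"ax":0,"ay":0,"az":0,"gripper":8},
    {"tx":0,"ty":0,"tz":0,"ax":0,"ay":0,"az":0,"gripper":8},
    {"tx":0,"ty":0,"tz":0,"ax":0,"ay":0,"az":0,"gripper":8},
    {"tx":0,"ty":0,"tz":0,"ax":0,"ay":0,"az":0,"gripper":8}
  ]
}}

```text
time_s: 2.82
tcp_pos: [0.5659, -0.1994, 0.0975]
eef_rot: [0.999, 0.045, 0.002, 0.002]
ft_force: [-1.3, -5.4, 3.4]
grip_width: 0.0135
finger_force: 33.5
```

Emit:
{"name": "drive_tool", "arguments": {
  "deltas": [
    {"tx":0,"ty":0,"tz":0,"ax":0,"ay":0,"az":0.04,"gripper":8},
    {"tx":0,"ty":0,"tz":0,"ax":0,"ay":0,"az":0.08,"gripper":8},
    {"tx":0,"ty":0,"tz":0,"ax":0,"ay":0,"az":0.12,"gripper":8},
    {"tx":0,"ty":0,"tz":0,"ax":0,"ay":0,"az":0.16,"gripper":8},
    {"tx":0,"ty":0,"tz":0,"ax":0,"ay":0,"az":0.2,"gripper":8},
    {"tx":0,"ty":0,"tz":0,"ax":0,"ay":0,"az":0.24,"gripper":8},
    {"tx":0,"ty":0,"tz":0,"ax":0,"ay":0,"az":0.28,"gripper":8},
    {"tx":0,"ty":0,"tz":0,"ax":0,"ay":0,"az":0.31,"gripper":8},
    {"tx":0,"ty":0,"tz":0,"ax":0,"ay":0,"az":0.33,"gripper":8},
    {"tx":0,"ty":0,"tz":0,"ax":0,"ay":0,"az":0.33,"gripper":8}
  ]
}}

```text
time_s: 3.65
tcp_pos: [0.5654, -0.2014, 0.0975]
eef_rot: [0.955, -0.296, 0.002, 0.003]
ft_force: [-3.7, -13.0, 1.7]
grip_width: 0.0133
finger_force: 33.3
```

Emit:
{"name": "drive_tool", "arguments": {
  "deltas": [
    {"tx":0,"ty":0,"tz":0,"ax":0,"ay":0,"az":0,"gripper":8},
    {"tx":0,"ty":0,"tz":0,"ax":0,"ay":0,"az":0,"gripper":8},
    {"tx":0,"ty":0,"tz":0,"ax":0,"ay":0,"az":0,"gripper":60},
    {"tx":0,"ty":0,"tz":0,"ax":0,"ay":0,"az":0,"gripper":60},
    {"tx":0,"ty":0,"tz":0,"ax":0,"ay":0,"az":0,"gripper":60},
    {"tx":0,"ty":0,"tz":0,"ax":0,"ay":0,"az":0,"gripper":60},
    {"tx":0,"ty":0,"tz":0,"ax":0,"ay":0,"az":0,"gripper":60}
  ]
}}

```text
time_s: 4.23
tcp_pos: [0.5648, -0.197, 0.0952]
eef_rot: [0.955, -0.296, 0.0, -0.0]
ft_force: [-0.9, 0.0, 0.4]
grip_width: 0.0602
finger_force: 0.0
```

Emit:
{"name": "drive_tool", "arguments": {
  "deltas": [
    {"tx":0,"ty":0,"tz":-0.12,"ax":0,"ay":0,"az":0,"gripper":60},
    {"tx":0,"ty":0,"tz":-0.28,"ax":0,"ay":0,"az":0,"gripper":60},
    {"tx":0,"ty":0,"tz":-0.44,"ax":0,"ay":0,"az":0,"gripper":60},
    {"tx":0,"ty":0,"tz":-0.6,"ax":0,"ay":0,"az":0,"gripper":60},
    {"tx":0,"ty":0.16,"tz":-0.6,"ax":0,"ay":0,"az":0,"gripper":60},
    {"tx":0.1,"ty":0.32,"tz":-0.6,"ax":0,"ay":0,"az":0,"gripper":60},
    {"tx":0.2,"ty":0.48,"tz":-0.6,"ax":0,"ay":0,"az":0,"gripper":60},
    {"tx":0.24,"ty":0.64,"tz":-0.6,"ax":0,"ay":0,"az":0,"gripper":60},
    {"tx":0.24,"ty":0.8,"tz":-0.6,"ax":0,"ay":0,"az":0,"gripper":60},
    {"tx":0.24,"ty":0.95,"tz":-0.6,"ax":0,"ay":0,"az":0,"gripper":60}
  ]
}}

```text
time_s: 5.07
tcp_pos: [0.4816, -0.4255, 0.2448]
eef_rot: [0.955, -0.295, 0.0, -0.0]
ft_force: [0.4, -0.9, -0.5]
grip_width: 0.0602
finger_force: 0.0
```

Run:
```python
from cell import *
import cv2,numpy as np
s=snapshot("top");np.savez("top1.npz",**s)
f=s["frame"][:,:,::-1]
cv2.imwrite("pics/c1.png",cv2.resize(f[165:240,375:465],(720,600),interpolation=cv2.INTER_CUBIC))
```

```text
(no output)
```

View pics/c1.png

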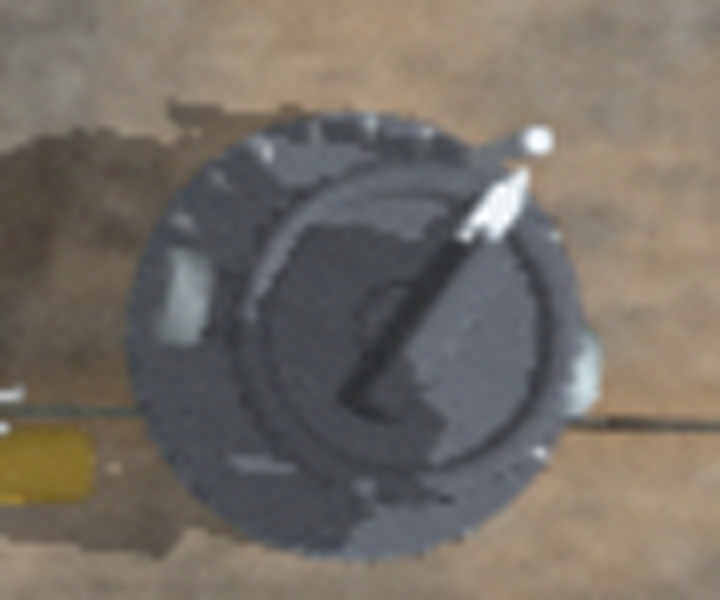

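The pointer tip, at crop (525,172), now lies about 3° (3 mm) from the post at (537,140). The arm is clear of everything.

```bash
python3 -c "
from cell import *
print(job_done())"
```

```text
the job is handed in; nothing more can be done
None
```

The larger wheel's pointer is in line with its post, about 3 mm off by the last picture (limit 13 mm); the wheel is released, the smaller regulator was never approached, and the job was handed in at about 5 s, with no verdict returned.

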